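# Make up two drive kits from the stock row

## Task

Make up the two kits from the parts standing on the bench: the coupling with the green ring and the levelling foot go in the yellow tray; the coupling with the white ring, the grey pillow block bearing and the black hand knob go in the blue tray. Put each part in a compartment of its own, standing upright on the tray floor as it stands now on the bench. Leave the red-ringed coupling and the pot of brass fittings where they stand.

Things in the scene. Friction and masses are not known exactly. Their poses are not given: they have to be found in the camera images.
- coupling_green: Shaft coupling standing upright: two dark grey steel hubs, 38 mm diameter, with a green ring of 40 mm diameter between them (19 to 27 mm above the underside) and a green round spot on the top face; 46 mm tall, about 0.12 kg. Origin at the centre of its underside, z up along its axis; yaw does not matter.
- coupling_white: Shaft coupling standing upright: two dark grey steel hubs, 38 mm diameter, with a white ring of 40 mm diameter between them (19 to 27 mm above the underside) and a white round spot on the top face; 46 mm tall, about 0.12 kg. Origin at the centre of its underside, z up along its axis; yaw does not matter.
- coupling_red: Shaft coupling standing upright: two dark grey steel hubs, 38 mm diameter, with a red ring of 40 mm diameter between them (19 to 27 mm above the underside) and a red round spot on the top face; 46 mm tall, about 0.12 kg. Origin at the centre of its underside, z up along its axis; yaw does not matter. A spare: not part of either kit.
- levelling_foot: Machine levelling foot standing upright: black rubber disc 40 mm diameter and 8 mm thick, bevelled up to 20 mm diameter at 14 mm, brass collar 18 mm diameter from 14 to 20 mm, then an upright steel stud 12 mm diameter up to 58 mm; about 0.09 kg. Origin at the centre of its underside, z up along the stud; it can be held by the stud.
- pillow_block: Light grey pillow block bearing standing on its foot: foot 64 mm long (its x axis) by 22 mm wide (its y axis) by 12 mm high, above it a round housing 40 mm in diameter and 18 mm wide with its axis along y, top 42 mm above the underside, steel and black bearing insert in its faces; about 0.16 kg. Origin at the centre of its underside, z up. Grip it across its width (y).
- clamp_knob: Black round plastic hand knob standing upright, 46 mm diameter between 9 and 25 mm above the underside, narrower (32 mm) below, top at 30 mm with a brass spot; about 0.08 kg. Origin at the centre of its underside, z up; yaw does not matter.
- yellow_tray: Yellow kit tray, fixed to the table, two equal compartments side by side along its y axis. Outside 118 mm (x) by 168 mm (y), 26 mm high; floor 4 mm thick, walls and dividers 4 mm thick. Each compartment is 110 mm (x) by 78 mm (y) inside; compartment centres at x = 0, y = -41 and +41 mm in the tray's frame. Origin at the centre of the underside, z up.
- blue_tray: Blue kit tray, fixed to the table, three equal compartments side by side along its y axis. Outside 118 mm (x) by 250 mm (y), 26 mm high; floor 4 mm thick, walls and dividers 4 mm thick. Each compartment is 110 mm (x) by 78 mm (y) inside; compartment centres at x = 0, y = -82, 0 and +82 mm in the tray's frame. Origin at the centre of the underside, z up.
- fittings_pot: Small clear plastic pot with brass fittings in it, 42 mm diameter, 45 mm tall, loose, standing between the two trays. Origin at the centre of its underside. To be left alone.

How it is judged (in metres and radians):
At the end, for the whole second after the job is handed in: Each part in its kit's tray, one to a compartment: underside within 6 mm of the tray floor, upright within 0.15 rad, at rest, within 34 mm (tray y) and 45 mm (tray x) of the compartment's centre. Red-ringed coupling and pot within 25 mm of their starts (x of coupling_green in the frame of yellow_tray between -0.045 and 0.045 m and z of coupling_green in the frame of yellow_tray between 0 and 0.01 m and angle between each of coupling_green, levelling_foot, coupling_white, pillow_block, clamp_knob's own z axis and vertical below 0.15 rad and linear speed of each of coupling_green, levelling_foot, coupling_white, pillow_block, clamp_knob below 0.02 m/s and x of levelling_foot in the frame of yellow_tray between -0.045 and 0.045 m and z of levelling_foot in the frame of yellow_tray between 0 and 0.01 m and ((y of coupling_green in the frame of yellow_tray between -0.075 and -0.007 m and y of levelling_foot in the frame of yellow_tray between 0.007 and 0.075 m) or (y of coupling_green in the frame of yellow_tray between 0.007 and 0.075 m and y of levelling_foot in the frame of yellow_tray between -0.075 and -0.007 m)) and x of coupling_white in the frame of blue_tray between -0.045 and 0.045 m and z of coupling_white in the frame of blue_tray between 0 and 0.01 m and x of pillow_block in the frame of blue_tray between -0.045 and 0.045 m and z of pillow_block in the frame of blue_tray between 0 and 0.01 m and x of clamp_knob in the frame of blue_tray between -0.045 and 0.045 m and z of clamp_knob in the frame of blue_tray between 0 and 0.01 m and ((y of coupling_white in the frame of blue_tray between -0.116 and -0.048 m and y of pillow_block in the frame of blue_tray between -0.034 and 0.034 m and y of clamp_knob in the frame of blue_tray between 0.048 and 0.116 m) or (y of coupling_white in the frame of blue_tray between -0.116 and -0.048 m and y of pillow_block in the frame of blue_tray between 0.048 and 0.116 m and y of clamp_knob in the frame of blue_tray between -0.034 and 0.034 m) or (y of coupling_white in the frame of blue_tray between -0.034 and 0.034 m and y of pillow_block in the frame of blue_tray between -0.116 and -0.048 m and y of clamp_knob in the frame of blue_tray between 0.048 and 0.116 m) or (y of coupling_white in the frame of blue_tray between -0.034 and 0.034 m and y of pillow_block in the frame of blue_tray between 0.048 and 0.116 m and y of clamp_knob in the frame of blue_tray between -0.116 and -0.048 m) or (y of coupling_white in the frame of blue_tray between 0.048 and 0.116 m and y of pillow_block in the frame of blue_tray between -0.116 and -0.048 m and y of clamp_knob in the frame of blue_tray between -0.034 and 0.034 m) or (y of coupling_white in the frame of blue_tray between 0.048 and 0.116 m and y of pillow_block in the frame of blue_tray between -0.034 and 0.034 m and y of clamp_knob in the frame of blue_tray between -0.116 and -0.048 m)) and distance of each of coupling_red, fittings_pot from where it was at the start of the episode below 0.025 m); the robot touches nothing.
It fails at once if the red-ringed coupling or the pot of fittings is moved by more than 25 mm (distance of any of coupling_red, fittings_pot from where it was at the start of the episode above 0.025 m).
It also fails if it takes over 125 s, if anything falls off the work surface, if the arm or the gripper's body presses on something with over 40 N, if the wrist force passes 120 N, or if a joint passes its speed limit or range.

## Robot

A 6-joint arm with a two-finger parallel gripper is mounted at the origin on the work surface. World frame = base frame: x ahead of the robot, y to its left, z up, the work surface at z = 0. Lengths are in m, angles in degrees, forces in N, time in s.
With the tool pointing down it reaches from about 0.3 to 0.75 m from the base axis. Payload 8.5 kg.
Tool frame: the origin (TCP) lies at the very end of the fingers, on their centre line; the grasp point (between the pads) lies env.pinch_z behind it (env.pinch_z is the distance from the TCP to the grasp point, in m); z points along the fingers, y is the line along which they close (so a half turn about z gives the same grasp; the last joint's range is limited). The gripper opens to 85 mm and grips with 20 to 120 N. Pads are 22 mm wide; open, the fingers measure 114 mm over their backs; the gripper's body (76 mm by 85 mm) begins 54 mm behind the grasp point. The pads swing forward as they close: fully open they stand 13 mm farther back than shut.
Start: joints at [57.164, 21.807, 74.336, -0, 83.858, -12.336], TCP at [0.193, 0.515, 0.231] pointing down, gripper open.
Joint ranges: [-178.18, 178.18], [-50.72, 133.34], [12.68, 142.11], [-81.47, 261.47], [9.98, 163.14], [-165.26, 165.26]. Speed limits (degrees/s): [136.94, 136.94, 180, 180, 180, 180].

## Interface

Orientations are given as a 3x3 rotation matrix whose columns are the frame's x, y, z axes.
In Python, from rig import telemetry, get_image, env gives the robot as it stands. The module is installed in compiled form; this text tells all that it offers.
- The arm moves only by the tool apply_moves, never from a script. Its argument "series" is a list of rows, each a list of 7 numbers: the shift along the tool's x, y, z in mm, then the turn, a rotation vector about the tool's x, y, z in degrees, then the opening, from 0 (shut) to 1 (fully open). A call has 1 to 12 rows; each row shifts and turns the commanded pose from where the row before left it, along the tool's axes as they then stand; what a row does not reach is not made up. A row lasts 1/8 s, in which the tool goes at most 62.5 mm and 10.7 degrees, less where a joint would pass 70% of its speed; a pose out of reach is approached as far as the arm can. A call with a gripper value outside its range is refused whole. The fingers move at their own pace and stop on an object; "grip_force" is the grip in N (left out, the last holds). Time passes only in rows, so rows that do not move let the fingers close. It gives the time, the measured TCP pose, the force, the opening and the grip force at its end, in the units of the state.
- telemetry.observe(): the state, without advancing time (a new reading comes with each control period).
- get_image(name): name is "scene" or "top" or "wrist"; returns a dict with "frame" (384x512x3 uint8, red, green, blue), "z_map" (384x512 float32, m along the optical axis (not along the pixel's ray), 0 where there is no reading), "vertical_fov" (degrees; the focal length in pixels is half the picture's height over the tangent of half this angle, whatever the lens; pixels are square), "cx", "cy" (the principal point, pixels), "eye" and "attitude" of the camera in the world; the wrist camera has in their place "mount" (4x4, takes a point from camera to tool coordinates, whose origin is the TCP and whose axes are the flange's). Camera axes: x right, y up, looking along -z (the intrinsics and any distortion apply to the point x, -y, -z); pixel columns grow to the right and rows downward; lengths in m; the calibration is good to about 2 mm. The wrist camera is an equidistant fisheye: a pixel r from the principal point sees the ray r / f radians off the axis. A picture is of the moment at which its call begins: read the wrist's pose just before it.
- env.close_job(): hands the job in; it is judged then, once.
The state is a dict: "time_s": time; "q": joint angles; "qvel": joint speeds; "joint_efforts": joint torques, N m; "position": TCP position; "tool_rot": TCP orientation; "ft_force": force on the tool from outside, world axes, zero at the start; "wrist_torque": the same for the moment, N m; "grip_width": finger opening in m; "gripper_force": force on a finger pad.
Only numpy, scipy, OpenCV 4.12 (cv2) and the standard library are available. Lean on these libraries where they do the work, as an engineer would, in place of code of your own. Each camera call takes 0.05 s, during which the arm holds its last target. There are 200 camera calls.

## Working session

There is one attempt and no reset: what is moved stays moved. The work goes in short steps, Python scripts to look and compute and a tool call to move; the robot and the scene stay as the last step left them, time stands still between calls to the robot, and variables do not carry over. Pictures are saved under pics/ and viewed, at most 14 in all, crops included, and the job is handed in when it is done.

Besides the shell and the picture viewer there is one more tool, called as name(argument=value, ...), one argument or row to a line, values as JSON. apply_moves: Moves the arm, as the interface text tells. Its arguments: {"type":"object","properties":{"series":{"type":"array"},"grip_force":{"type":"number"}},"required":["series"]}

```bash
mkdir -p pics; ls; python3 - <<'E'
from rig import telemetry,get_image,env
import cv2,numpy as np
s=telemetry.observe();print({k:np.round(v,3).tolist() for k,v in s.items()},env.pinch_z)
for n in("scene","top"):
    d=get_image(n);cv2.imwrite(f"pics/{n}0.png",d["frame"][:,:,::-1]);np.savez(f"{n}0.npz",**d)
    print(n,{k:np.round(v,4).tolist() for k,v in d.items() if k not in("frame","z_map")})
E
```

```text
pics
{'time_s': 0.0, 'q': [57.165, 21.84, 74.387, 0.001, 83.859, -12.335], 'qvel': [-0.047, 0.018, -0.046, -0.014, 0.09, 0.021], 'joint_efforts': [-0.001, -44.847, -23.127, -0.0, 0.005, -0.0], 'position': [0.192, 0.515, 0.231], 'tool_rot': [[-0.937, 0.35, -0.001], [0.35, 0.937, -0.001], [0.0, -0.001, -1.0]], 'ft_force': [-0.261, 1.071, -0.808], 'wrist_torque': [-0.054, 0.033, 0.021], 'gripper_force': 0.0, 'grip_width': 0.086} 0.0187
scene {'vertical_fov': 57.0932, 'cx': 252.8572, 'cy': 193.7667, 'eye': [0.9791, 0.3888, 0.6412], 'attitude': [[-0.6259, -0.5595, 0.5434], [0.7798, -0.4376, 0.4477], [-0.0127, 0.7039, 0.7102]]}
top {'vertical_fov': 57.2624, 'cx': 251.9361, 'cy': 195.918, 'eye': [0.4448, 0.0137, 0.7842], 'attitude': [[0.0061, 0.991, -0.1338], [-0.9998, 0.0085, 0.0172], [0.0182, 0.1337, 0.9909]]}
```

View pics/top0.png

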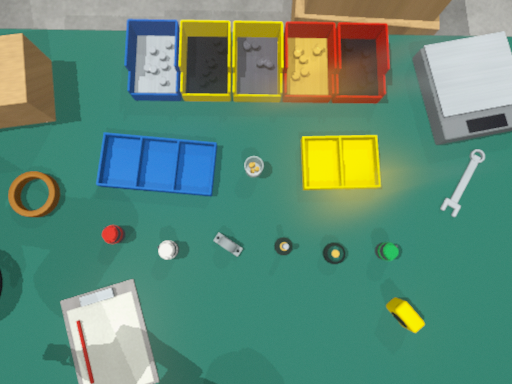

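View pics/scene0.png

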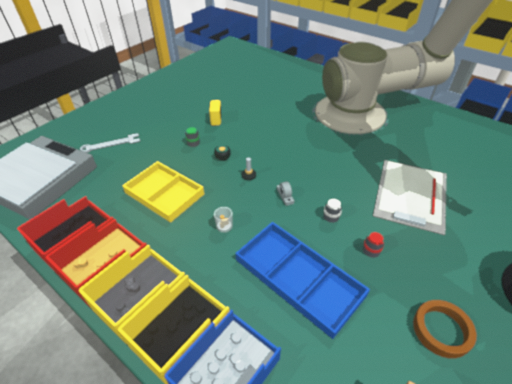

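The top view has +x up and +y left. From left to right it shows red (112,234), white (168,250), the pillow block (228,244), the foot (284,246), the knob (335,253) and green (390,251). The pot is at (254,167), the blue tray at (158,163) and the yellow tray at (341,162). The scene view agrees with this.

```bash
cat > h.py <<'E'
import numpy as np,cv2
def foc(d): return 192/np.tan(np.radians(float(d["vertical_fov"]))/2)
def cast(d,uv,z):
    uv=np.atleast_2d(np.asarray(uv,float));f=foc(d)
    r=np.c_[(uv[:,0]-d["cx"])/f,-(uv[:,1]-d["cy"])/f,-np.ones(len(uv))]@np.array(d["attitude"]).T
    return d["eye"]+r*((z-d["eye"][2])/r[:,2])[:,None]
def cloud(d):
    v,u=np.mgrid[:384,:512];f=foc(d);Z=d["z_map"]
    p=np.stack([(u-d["cx"])/f*Z,-(v-d["cy"])/f*Z,-Z],-1)
    return p@np.array(d["attitude"]).T+d["eye"]
E
python3 - <<'E'
from h import *
d=dict(np.load("top0.npz"));P=cloud(d)
print("table z",np.median(P[200:300,200:400,2]),np.median(P[215:225,80:400,2]))
hsv=cv2.cvtColor(d["frame"],cv2.COLOR_RGB2HSV)
seeds=dict(red=(112,234,.046),white=(168,250,.046),pillow=(228,244,.042),foot=(284,246,.058),knob=(335,253,.03),green=(390,251,.046),pot=(254,167,.045))
for n,(u,v,z) in seeds.items():
    w=P[v-22:v+23,u-22:u+23].reshape(-1,3);q=w[w[:,2]>.007];t=q[q[:,2]>q[:,2].max()-.008]
    print(n,"ray",cast(d,(u,v),z)[0].round(3),"cloud bbox mid",((q.min(0)+q.max(0))/2).round(3),"topmean",t.mean(0).round(3),len(t))
for n,lo,hi,box in(("blue",(100,120,60),(120,255,255),(90,125,225,200)),("yellow",(22,120,90),(34,255,255),(290,125,395,200))):
    m=np.zeros((384,512),np.uint8);x0,y0,x1,y1=box
    m[y0:y1,x0:x1]=cv2.inRange(hsv,lo,hi)[y0:y1,x0:x1]
    c=max(cv2.findContours(m,0,2)[0],key=cv2.contourArea)
    w=cast(d,c.reshape(-1,2),.026)[:,:2]
    print(n,cv2.minAreaRect((w*1000).astype(np.float32)))
    ww=P[m>0];ww=ww[(ww[:,2]>.018)&(ww[:,2]<.04)];print(cv2.minAreaRect((ww[:,:2]*1000).astype(np.float32)))
# pillow yaw
w=P[222:267,206:251].reshape(-1,3);q=w[w[:,2]>.006]
print("pillow",cv2.minAreaRect((q[:,:2]*1000).astype(np.float32)))
o=np.hstack([cv2.resize(d["frame"][215:285,a:b],None,fx=4,fy=4,interpolation=2) for a,b in((90,290),)])
o2=cv2.resize(d["frame"][215:285,210:410],None,fx=4,fy=4,interpolation=2)
cv2.imwrite("pics/crop0.png",np.vstack([o,o2])[:,:,::-1])
E
```

```text
table z -0.00028238032150879055 -0.0004774991038567489
red ray [0.462 0.291 0.046] cloud bbox mid [0.463 0.163 0.396] topmean [0.445 0.014 0.784] 9
white ray [0.43  0.174 0.046] cloud bbox mid [0.432 0.106 0.396] topmean [0.445 0.014 0.784] 9
pillow ray [0.443 0.05  0.042] cloud bbox mid [0.444 0.049 0.396] topmean [0.445 0.014 0.784] 11
foot ray [ 0.44  -0.065  0.058] cloud bbox mid [ 0.441 -0.036  0.396] topmean [0.445 0.014 0.784] 9
knob ray [ 0.426 -0.177  0.03 ] cloud bbox mid [ 0.426 -0.092  0.396] topmean [0.445 0.014 0.784] 9
green ray [ 0.431 -0.288  0.046] cloud bbox mid [ 0.431 -0.147  0.396] topmean [0.445 0.014 0.784] 9
pot ray [ 0.607 -0.003  0.045] cloud bbox mid [ 0.539 -0.001  0.396] topmean [0.445 0.014 0.784] 11
blue ((617.1491088867188, 209.65203857421875), (252.9632110595703, 121.65509796142578), 85.38050079345703)
((619.2313232421875, 211.58740234375), (250.55258178710938, 118.69049835205078), 85.27179718017578)
yellow ((625.2515258789062, -194.99000549316406), (122.43297576904297, 175.26547241210938), 0.6784233450889587)
((627.7940673828125, -195.0909423828125), (118.58819580078125, 169.06541442871094), 1.9543142318725586)
pillow ((445.6675720214844, 50.991119384765625), (67.54705047607422, 31.447772979736328), 63.71929931640625)
```

View pics/crop0.png

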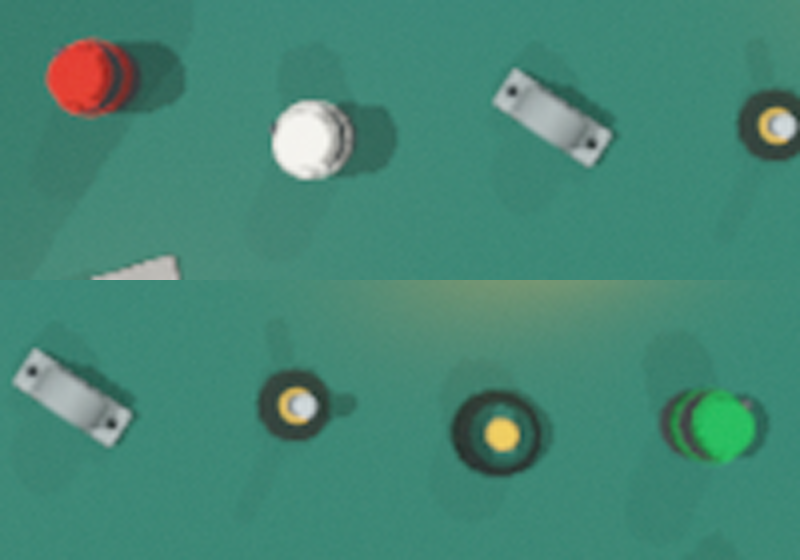

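The crop confirms the spot centres: white near (167,250), pillow (228,244.5), foot stud (286,246), knob (335.5,254) and green (391,252). Next I'll refine these with colour masks.

```bash
python3 - <<'E'
from h import *
from rig import get_image
d=dict(np.load("top0.npz"));P=cloud(d);d2=dict(np.load("scene0.npz"));P2=cloud(d2)
for n,(u,v,z) in dict(white=(166.5,250,.046),pillow=(228,244.5,.042),foot=(286,246.3,.058),knob=(335.5,253.7,.03),green=(391,251.7,.046),pot=(254,167,.045)).items():
    c=cast(d,(u,v),z)[0]
    for Q in(P,P2):
        w=Q.reshape(-1,3);w=w[(np.hypot(w[:,0]-c[0],w[:,1]-c[1])<.045)&(w[:,2]>.006)&(w[:,2]<.07)]
        t=w[w[:,2]>w[:,2].max()-.005]
        print(n,c.round(3),"bbox",((w.min(0)+w.max(0))/2).round(3)[:2],"top",t.mean(0).round(3),len(t))
        if n=="pillow":
            l=w[w[:,2]<.016];print(cv2.minAreaRect((l[:,:2]*1000).astype(np.float32)))
hsv=cv2.cvtColor(d["frame"],cv2.COLOR_RGB2HSV)
m=np.zeros((384,512),np.uint8);m[228:262,208:250]=((hsv[...,1]<70)&(hsv[...,2]>90))[228:262,208:250]
c=max(cv2.findContours(m,0,2)[0],key=cv2.contourArea)
print("pillow col",cv2.minAreaRect((cast(d,c.reshape(-1,2),.012)[:,:2]*1000).astype(np.float32)))
k=get_image("wrist");print(np.round(k["mount"],3))
E
```

```text
white [0.43  0.177 0.046] bbox [0.432 0.18 ] top [0.432 0.18  0.046] 144
white [0.43  0.177 0.046] bbox [0.435 0.179] top [0.435 0.18  0.047] 101
pillow [0.442 0.05  0.042] bbox [0.444 0.054] top [0.443 0.054 0.04 ] 76
((444.3808898925781, 53.6282958984375), (63.566383361816406, 21.623394012451172), 57.016117095947266)
pillow [0.442 0.05  0.042] bbox [0.45  0.052] top [0.446 0.053 0.042] 37
((446.4681396484375, 51.595924377441406), (65.2474136352539, 22.262210845947266), 59.453125)
foot [ 0.439 -0.069  0.058] bbox [ 0.441 -0.067] top [ 0.441 -0.068  0.057] 28
foot [ 0.439 -0.069  0.058] bbox [ 0.443 -0.069] top [ 0.442 -0.069  0.057] 16
knob [ 0.424 -0.178  0.03 ] bbox [ 0.426 -0.175] top [ 0.426 -0.174  0.03 ] 96
knob [ 0.424 -0.178  0.03 ] bbox [ 0.428 -0.177] top [ 0.432 -0.173  0.03 ] 39
green [ 0.429 -0.29   0.046] bbox [ 0.431 -0.289] top [ 0.431 -0.29   0.046] 128
green [ 0.429 -0.29   0.046] bbox [ 0.433 -0.291] top [ 0.432 -0.29   0.047] 57
pot [ 0.607 -0.003  0.045] bbox [ 0.612 -0.001] top [ 0.612 -0.002  0.045] 72
pot [ 0.607 -0.003  0.045] bbox [ 0.614 -0.003] top [ 0.614 -0.001  0.045] 82
pillow col ((443.0828857421875, 52.60293197631836), (65.17972564697266, 22.695087432861328), 56.98527145385742)
[[ 0.002  0.947  0.322  0.082]
 [ 1.    -0.001 -0.001 -0.001]
 [-0.     0.322 -0.947 -0.142]
 [ 0.     0.     0.     1.   ]]
```

apply_moves(
  series=[
    [-34.25, -23.1, 0, 0, 0, 0, 1],
    [-34.25, -23.1, 0, 0, 0, 0, 1],
    [-34.25, -23.1, 0, 0, 0, 0, 1],
    [-34.25, -23.1, 0, 0, 0, 0, 1],
    [-34.25, -23.1, 0, 0, 0, 0, 1],
    [-34.25, -23.1, 0, 0, 0, 0, 1],
    [-34.25, -23.1, 0, 0, 0, 0, 1],
    [-34.25, -23.1, 0, 0, 0, 0, 1],
    [-34.25, -23.1, 0, 0, 0, 0, 1],
    [-34.25, -23.1, 0, 0, 0, 0, 1],
    [0, 0, 0, 0, 0, 0, 1],
  ],
  grip_force=40,
)

```text
time_s: 1.52
position: [0.4337, 0.1771, 0.231]
tool_rot: [[-0.935, 0.353, -0.0], [0.353, 0.935, -0.0], [0.0, -0.0, -1.0]]
ft_force: [-0.7, 1.2, -1.5]
grip_width: 0.0858
gripper_force: 0.0
```

apply_moves(
  series=[
    [0, 0, 10, 0, 0, 9.93, 1],
    [0, 0, 15, 0, 0, 9.93, 1],
    [0, 0, 15, 0, 0, 9.93, 1],
    [0, 0, 15, 0, 0, 9.93, 1],
    [0, 0, 15, 0, 0, 9.93, 1],
    [0, 0, 15, 0, 0, 9.93, 1],
    [0, 0, 15, 0, 0, 9.93, 1],
    [0, 0, 0, 0, 0, 0, 1],
    [0, 0, 0, 0, 0, 0, 1],
  ],
)

```text
time_s: 2.65
position: [0.4325, 0.1792, 0.1318]
tool_rot: [[-0.004, 1.0, 0.001], [1.0, 0.004, 0.0], [0.0, 0.001, -1.0]]
ft_force: [0.3, -0.4, -0.9]
grip_width: 0.0852
gripper_force: 0.0
```

apply_moves(
  series=[
    [0, 0, 30, 0, 0, 0, 1],
    [0, 0, 35, 0, 0, 0, 1],
    [0, 0, 25, 0, 0, 0, 1],
    [0, 0, 18, 0, 0, 0, 1],
    [0, 0, 12, 0, 0, 0, 1],
    [0, 0, 6, 0, 0, 0, 1],
    [0, 0, 0, 0, 0, 0, 0],
    [0, 0, 0, 0, 0, 0, 0],
    [0, 0, 0, 0, 0, 0, 0],
    [0, 0, 0, 0, 0, 0, 0],
    [0, 0, 0, 0, 0, 0, 0],
    [0, 0, 0, 0, 0, 0, 0],
  ],
)

```text
time_s: 4.15
position: [0.4326, 0.1789, 0.0061]
tool_rot: [[-0.0, 1.0, 0.001], [1.0, 0.0, 0.0], [0.0, 0.001, -1.0]]
ft_force: [-1.7, 0.4, 6.5]
grip_width: 0.0382
gripper_force: 39.3
```

apply_moves(
  series=[
    [0, 0, -10, 0, 0, 0, 0],
    [0, 0, -25, 0, 0, 0, 0],
    [0, 0, -35, 0, 0, 0, 0],
    [0, 0, -30, 0, 0, 0, 0],
    [10, 16, 0, 0, 0, 0, 0],
    [20, 34, 0, 0, 0, 0, 0],
    [22, 38, 0, 0, 0, 0, 0],
    [22, 38, 0, 0, 0, 0, 0],
    [20, 34, 0, 0, 0, 0, 0],
    [13, 22, 0, 0, 0, 0, 0],
    [7, 11, 0, 0, 0, 0, 0],
    [0, 0, 0, 0, 0, 0, 0],
  ],
)

```text
time_s: 5.65
position: [0.6256, 0.293, 0.1053]
tool_rot: [[-0.0, 1.0, -0.0], [1.0, 0.0, -0.0], [-0.0, -0.0, -1.0]]
ft_force: [-0.9, 0.1, -1.8]
grip_width: 0.0385
gripper_force: 40.6
```

apply_moves(
  series=[
    [0, 0, 25, 0, 0, 0, 0],
    [0, 0, 30, 0, 0, 0, 0],
    [0, 0, 22, 0, 0, 0, 0],
    [0, 0, 11, 0, 0, 0, 0],
    [0, 0, 6, 0, 0, 0, 0],
    [0, 0, 0, 0, 0, 0, 0],
    [0, 0, 0, 0, 0, 0, 0.65],
    [0, 0, 0, 0, 0, 0, 0.65],
    [0, 0, 0, 0, 0, 0, 0.65],
    [0, 0, -10, 0, 0, 0, 0.65],
    [0, 0, -30, 0, 0, 0, 0.65],
    [0, 0, -30, 0, 0, 0, 0.65],
  ],
)

```text
time_s: 7.15
position: [0.6256, 0.2928, 0.0829]
tool_rot: [[0.0, 1.0, 0.0], [1.0, -0.0, 0.0], [0.0, 0.0, -1.0]]
ft_force: [-0.0, 0.3, -0.5]
grip_width: 0.0557
gripper_force: 0.0
```

apply_moves(
  series=[
    [0, 0, -20, 0, 0, 0, 0.65],
    [0, 0, -20, 0, 0, 0, 0.65],
    [-15, -11, 0, 0, 0, 0, 0.8],
    [-33, -25, 0, 0, 0, 0, 1],
    [-40, -30, 0, 0, 0, 0, 1],
    [-40, -30, 0, 0, 0, 0, 1],
    [-40, -30, 0, 0, 0, 0, 1],
    [-40, -30, 0, 0, 0, 0, 1],
    [-22, -17, 0, 0, 0, 0, 1],
    [-10, -8, 0, 0, 0, 0, 1],
    [0, 0, 0, 0, 0, 0, 1],
  ],
)

```text
time_s: 8.52
position: [0.4448, 0.0527, 0.1218]
tool_rot: [[0.001, 1.0, 0.001], [1.0, -0.001, -0.0], [-0.0, 0.001, -1.0]]
ft_force: [0.6, 0.2, -1.1]
grip_width: 0.0854
gripper_force: 0.0
```

apply_moves(
  series=[
    [0, 0, 0, 0, 0, 8.1, 1],
    [0, 0, 0, 0, 0, 8.1, 1],
    [0, 0, 0, 0, 0, 8.1, 1],
    [0, 0, 0, 0, 0, 8.2, 1],
    [0, 0, 0, 0, 0, 0, 1],
  ],
)

```text
time_s: 9.15
position: [0.4452, 0.0535, 0.1214]
tool_rot: [[0.536, 0.845, 0.001], [0.845, -0.536, 0.0], [0.0, 0.0, -1.0]]
ft_force: [0.4, -0.6, 0.9]
grip_width: 0.0855
gripper_force: 0.0
```

```bash
python3 - <<'E'
from rig import telemetry,get_image
import cv2
print(telemetry.observe()["position"])
cv2.imwrite("pics/w1.png",get_image("wrist")["frame"][:,:,::-1]);cv2.imwrite("pics/t1.png",get_image("scene")["frame"][:,:,::-1])
E
```

```text
[0.4451906  0.05351673 0.12138198]
```

View pics/w1.png

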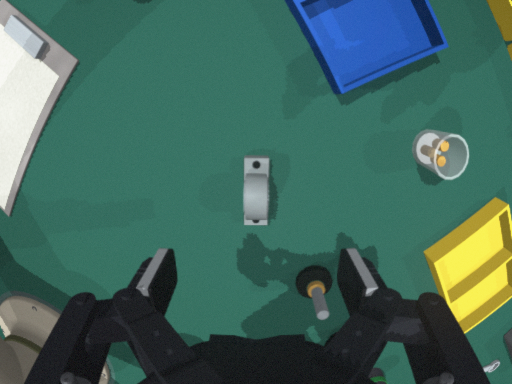

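View pics/t1.png

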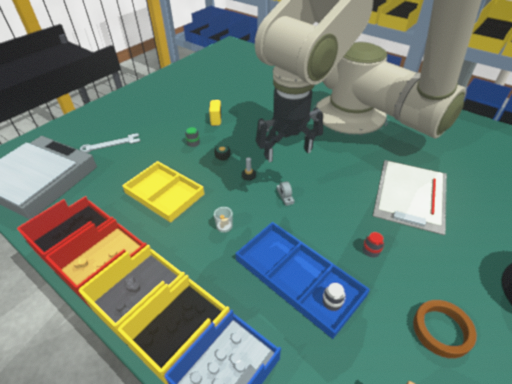

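The scene view shows the white coupling standing in the end compartment at (334,295). In the wrist view the pillow block at (256,190) is square between the fingers.

apply_moves(
  series=[
    [0, 0, 25, 0, 0, 0, 1],
    [0, 0, 32, 0, 0, 0, 1],
    [0, 0, 25, 0, 0, 0, 1],
    [0, 0, 16, 0, 0, 0, 1],
    [0, 0, 8, 0, 0, 0, 1],
    [0, 0, 2, 0, 0, 0, 1],
    [0, 0, 0, 0, 0, 0, 0],
    [0, 0, 0, 0, 0, 0, 0],
    [0, 0, 0, 0, 0, 0, 0],
    [0, 0, 0, 0, 0, 0, 0],
    [0, 0, 0, 0, 0, 0, 0],
    [0, 0, 0, 0, 0, 0, 0],
  ],
)

```text
time_s: 10.75
position: [0.4447, 0.0528, 0.0136]
tool_rot: [[0.537, 0.843, 0.001], [0.843, -0.537, -0.0], [0.0, 0.001, -1.0]]
ft_force: [-0.5, 0.6, 5.7]
grip_width: 0.0174
gripper_force: 39.9
```

apply_moves(
  series=[
    [0, 0, 0, 0, 0, 0, 0],
    [0, 0, 0, 0, 0, 0, 0],
    [0, 0, -10, 0, 0, 0, 0],
    [0, 0, -25, 0, 0, 0, 0],
    [0, 0, -35, 0, 0, 0, 0],
    [0, 0, -30, 0, 0, 0, 0],
    [0, 0, 0, 0, 0, -7, 0],
    [0, 0, 0, 0, 0, -7, 0],
    [0, 0, 0, 0, 0, -7, 0],
    [0, 0, 0, 0, 0, -6.7, 0],
    [0, 0, 0, 0, 0, 0, 0],
  ],
)

```text
time_s: 12.12
position: [0.4442, 0.0529, 0.1135]
tool_rot: [[0.085, 0.996, -0.0], [0.996, -0.085, 0.0], [0.0, -0.0, -1.0]]
ft_force: [-0.4, 0.5, -2.7]
grip_width: 0.0173
gripper_force: 39.4
```

apply_moves(
  series=[
    [10, 10, 0, 0, 0, 0, 0],
    [24, 22, 0, 0, 0, 0, 0],
    [35, 32, 0, 0, 0, 0, 0],
    [35, 32, 0, 0, 0, 0, 0],
    [35, 32, 0, 0, 0, 0, 0],
    [22, 22, 0, 0, 0, 0, 0],
    [11, 10.5, 0, 0, 0, 0, 0],
    [0, 0, 0, 0, 0, 0, 0],
    [0, 0, 20, 0, 0, 0, 0],
    [0, 0, 25, 0, 0, 0, 0],
    [0, 0, 0, 0, 0, 0, 0],
  ],
)

```text
time_s: 13.5
position: [0.6175, 0.2104, 0.0667]
tool_rot: [[0.085, 0.996, -0.004], [0.996, -0.085, -0.001], [-0.001, -0.004, -1.0]]
ft_force: [0.7, -0.2, -1.6]
grip_width: 0.0173
gripper_force: 39.3
```

apply_moves(
  series=[
    [0, 0, 16, 0, 0, 0, 0],
    [0, 0, 16, 0, 0, 0, 0],
    [0, 0, 10, 0, 0, 0, 0],
    [0, 0, 5, 0, 0, 0, 0],
    [0, 0, 2, 0, 0, 0, 0],
    [0, 0, 0, 0, 0, 0, 0],
  ],
)

```text
time_s: 14.25
position: [0.619, 0.2108, 0.0196]
tool_rot: [[0.084, 0.996, 0.0], [0.996, -0.084, 0.0], [0.0, 0.0, -1.0]]
ft_force: [-0.2, 0.4, -2.4]
grip_width: 0.0174
gripper_force: 39.5
```

apply_moves(
  series=[
    [0, 0, 1.3, 0, 0, 0, 0],
    [0, 0, 0, 0, 0, 0, 0],
    [0, 0, 0, 0, 0, 0, 0.45],
    [0, 0, 0, 0, 0, 0, 0.45],
    [0, 0, 0, 0, 0, 0, 0.45],
    [0, 0, -10, 0, 0, 0, 0.45],
    [0, 0, -30, 0, 0, 0, 0.45],
    [0, 0, -35, 0, 0, 0, 0.45],
    [0, 0, -30, 0, 0, -4.9, 0.6],
    [0, 0, 0, 0, 0, 0, 1],
    [0, 0, 0, 0, 0, 0, 1],
  ],
)

```text
time_s: 15.62
position: [0.6185, 0.2107, 0.1226]
tool_rot: [[-0.001, 1.0, -0.001], [1.0, 0.001, -0.0], [-0.0, -0.001, -1.0]]
ft_force: [-0.5, 0.8, -0.2]
grip_width: 0.0843
gripper_force: 0.0
```

apply_moves(
  series=[
    [-16, -8, 0, 0, 0, 0, 1],
    [-32, -16, 0, 0, 0, 0, 1],
    [-42, -21, 0, 0, 0, 0, 1],
    [-42, -21, 0, 0, 0, 0, 1],
    [-42, -21, 0, 0, 0, 0, 1],
    [-42, -21, 0, 0, 0, 0, 1],
    [-42, -21, 0, 0, 0, 0, 1],
    [-42, -21, 0, 0, 0, 0, 1],
    [-42, -21, 0, 0, 0, 0, 1],
    [-28, -13, 0, 0, 0, 0, 1],
    [-16, -7.5, 0, 0, 0, 0, 1],
    [0, 0, 0, 0, 0, 0, 1],
  ],
)

```text
time_s: 17.12
position: [0.4274, -0.176, 0.1224]
tool_rot: [[0.001, 1.0, -0.001], [1.0, -0.001, 0.001], [0.001, -0.001, -1.0]]
ft_force: [0.8, 0.4, -0.0]
grip_width: 0.0855
gripper_force: 0.0
```

apply_moves(
  series=[
    [0, 0, 25, 0, 0, 0, 1],
    [0, 0, 32, 0, 0, 0, 1],
    [0, 0, 30, 0, 0, 0, 1],
    [0, 0, 20, 0, 0, 0, 1],
    [0, 0, 10, 0, 0, 0, 1],
    [0, 0, 3, 0, 0, 0, 1],
    [0, 0, 0, 0, 0, 0, 0],
    [0, 0, 0, 0, 0, 0, 0],
    [0, 0, 0, 0, 0, 0, 0],
    [0, 0, 0, 0, 0, 0, 0],
    [0, 0, 0, 0, 0, 0, 0],
    [0, 0, 0, 0, 0, 0, 0],
  ],
)

```text
time_s: 18.62
position: [0.4281, -0.1756, 0.0038]
tool_rot: [[-0.001, 1.0, 0.001], [1.0, 0.001, -0.001], [-0.001, 0.001, -1.0]]
ft_force: [-1.2, 1.3, 6.9]
grip_width: 0.0443
gripper_force: 40.1
```

apply_moves(
  series=[
    [0, 0, -10, 0, 0, 0, 0],
    [0, 0, -25, 0, 0, 0, 0],
    [0, 0, -35, 0, 0, 0, 0],
    [0, 0, -30, 0, 0, 0, 0],
    [0, 0, 0, 0, 0, 0, 0],
  ],
)

```text
time_s: 19.25
position: [0.4288, -0.1761, 0.1052]
tool_rot: [[-0.002, 1.0, 0.004], [1.0, 0.002, -0.003], [-0.003, 0.004, -1.0]]
ft_force: [-0.9, 0.9, -0.5]
grip_width: 0.0445
gripper_force: 41.3
```

apply_moves(
  series=[
    [13, 8, 0, 0, 0, 0, 0],
    [28, 17, 0, 0, 0, 0, 0],
    [40, 24, 0, 0, 0, 0, 0],
    [40, 24, 0, 0, 0, 0, 0],
    [40, 24, 0, 0, 0, 0, 0],
    [40, 24, 0, 0, 0, 0, 0],
    [40, 24, 0, 0, 0, 0, 0],
    [35, 21, 0, 0, 0, 0, 0],
    [19, 12, 0, 0, 0, 0, 0],
    [9.7, 6, 0, 0, 0, 0, 0],
    [0, 0, 0, 0, 0, 0, 0],
    [0, 0, 0, 0, 0, 0, 0],
  ],
)

```text
time_s: 20.75
position: [0.611, 0.1289, 0.1027]
tool_rot: [[-0.001, 1.0, -0.001], [1.0, 0.001, -0.0], [-0.0, -0.001, -1.0]]
ft_force: [0.1, -0.6, -0.2]
grip_width: 0.0441
gripper_force: 41.2
```

apply_moves(
  series=[
    [0, 0, 25, 0, 0, 0, 0],
    [0, 0, 30, 0, 0, 0, 0],
    [0, 0, 22, 0, 0, 0, 0],
    [0, 0, 11, 0, 0, 0, 0],
    [0, 0, 6.2, 0, 0, 0, 0],
    [0, 0, 0, 0, 0, 0, 0],
    [0, 0, 0, 0, 0, 0, 0.72],
    [0, 0, 0, 0, 0, 0, 0.72],
    [0, 0, 0, 0, 0, 0, 0.72],
    [0, 0, -10, 0, 0, 0, 0.72],
    [0, 0, -30, 0, 0, 0, 0.72],
    [0, 0, -30, 0, 0, 0, 0.72],
  ],
)

```text
time_s: 22.25
position: [0.6115, 0.1295, 0.0803]
tool_rot: [[-0.002, 1.0, 0.0], [1.0, 0.002, 0.0], [0.0, 0.0, -1.0]]
ft_force: [0.3, -0.5, 0.3]
grip_width: 0.062
gripper_force: 0.0
```

apply_moves(
  series=[
    [0, 0, -20, 0, 0, 0, 1],
    [0, 0, -20, 0, 0, 0, 1],
    [-20, -17, 0, 0, 0, 0, 1],
    [-35, -30, 0, 0, 0, 0, 1],
    [-35, -30, 0, 0, 0, 0, 1],
    [-35, -30, 0, 0, 0, 0, 1],
    [-35, -30, 0, 0, 0, 0, 1],
    [-22, -19, 0, 0, 0, 0, 1],
    [-15, -14, 0, 0, 0, 0, 1],
    [0, 0, 0, 0, 0, 0, 1],
    [0, 0, 0, 0, 0, 0, 1],
  ],
)

```text
time_s: 23.62
position: [0.4423, -0.0676, 0.1192]
tool_rot: [[-0.002, 1.0, 0.001], [1.0, 0.002, -0.0], [-0.0, 0.001, -1.0]]
ft_force: [0.5, -0.5, -1.2]
grip_width: 0.0855
gripper_force: 0.0
```

```bash
python3 - <<'E'
from rig import telemetry,get_image
import cv2
print(telemetry.observe()["position"])
cv2.imwrite("pics/t2.png",get_image("scene")["frame"][:,:,::-1])
E
```

```text
[ 0.44234519 -0.06756154  0.11924846]
```

View pics/t2.png

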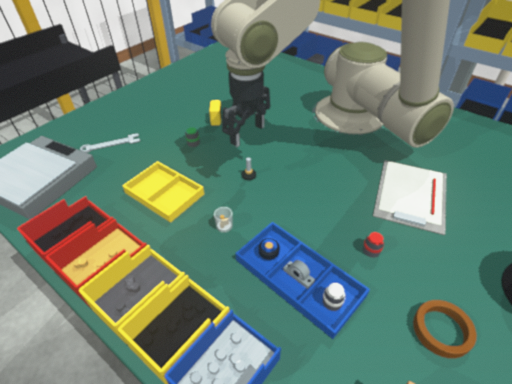

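All three blue-tray parts stand in their own compartments: knob (268,248), pillow (299,271), white (334,295). The foot comes next.

apply_moves(
  series=[
    [0, 0, 25, 0, 0, 0, 1],
    [0, 0, 30, 0, 0, 0, 1],
    [0, 0, 22, 0, 0, 0, 1],
    [0, 0, 12, 0, 0, 0, 1],
    [0, 0, 6, 0, 0, 0, 1],
    [0, 0, 0, 0, 0, 0, 0],
    [0, 0, 0, 0, 0, 0, 0],
    [0, 0, 0, 0, 0, 0, 0],
    [0, 0, 0, 0, 0, 0, 0],
    [0, 0, 0, 0, 0, 0, 0],
    [0, 0, 0, 0, 0, 0, 0],
    [0, 0, 0, 0, 0, 0, 0],
  ],
)

```text
time_s: 25.18
position: [0.4418, -0.0678, 0.0239]
tool_rot: [[-0.002, 1.0, -0.0], [1.0, 0.002, 0.0], [0.0, -0.0, -1.0]]
ft_force: [-0.6, -0.5, 0.4]
grip_width: 0.0108
gripper_force: 39.0
```

apply_moves(
  series=[
    [0, 0, 0, 0, 0, 0, 0],
    [0, 0, 0, 0, 0, 0, 0],
    [0, 0, -10, 0, 0, 0, 0],
    [0, 0, -25, 0, 0, 0, 0],
    [0, 0, -35, 0, 0, 0, 0],
    [0, 0, -20, 0, 0, 0, 0],
    [0, 0, 0, 0, 0, 0, 0],
  ],
)

```text
time_s: 26.05
position: [0.4423, -0.068, 0.1152]
tool_rot: [[-0.002, 1.0, 0.003], [1.0, 0.002, -0.001], [-0.001, 0.003, -1.0]]
ft_force: [-0.6, -0.3, -1.2]
grip_width: 0.0104
gripper_force: 39.0
```

apply_moves(
  series=[
    [-5, 10, 0, 0, 0, 0, 0],
    [-12, 26, 0, 0, 0, 0, 0],
    [-17, 37, 0, 0, 0, 0, 0],
    [-17, 37, 0, 0, 0, 0, 0],
    [-17, 37, 0, 0, 0, 0, 0],
    [-12, 24, 0, 0, 0, 0, 0],
    [-6, 13, 0, 0, 0, 0, 0],
    [0, 0, 0, 0, 0, 0, 0],
    [0, 0, 0, 0, 0, 0, 0],
  ],
)

```text
time_s: 27.18
position: [0.6254, -0.1533, 0.1129]
tool_rot: [[-0.002, 1.0, -0.002], [1.0, 0.002, 0.001], [0.001, -0.002, -1.0]]
ft_force: [0.1, 0.9, -1.1]
grip_width: 0.0106
gripper_force: 39.1
```

apply_moves(
  series=[
    [0, 0, 22, 0, 0, 0, 0],
    [0, 0, 28, 0, 0, 0, 0],
    [0, 0, 20, 0, 0, 0, 0],
    [0, 0, 10, 0, 0, 0, 0],
    [0, 0, 4.5, 0, 0, 0, 0],
    [0, 0, 0, 0, 0, 0, 0],
    [0, 0, 0, 0, 0, 0, 0],
  ],
)

```text
time_s: 28.05
position: [0.6263, -0.1536, 0.0301]
tool_rot: [[-0.002, 1.0, 0.001], [1.0, 0.002, -0.001], [-0.001, 0.001, -1.0]]
ft_force: [0.4, 0.1, -0.6]
grip_width: 0.0107
gripper_force: 39.1
```

apply_moves(
  series=[
    [0, 0, 1.3, 0, 0, 0, 0],
    [0, 0, 0, 0, 0, 0, 0],
    [0, 0, 0, 0, 0, 0, 0.5],
    [0, 0, 0, 0, 0, 0, 0.5],
    [0, 0, 0, 0, 0, 0, 0.5],
    [0, 0, -10, 0, 0, 0, 0.5],
    [0, 0, -30, 0, 0, 0, 0.6],
    [0, 0, -35, 0, 0, 0, 1],
    [0, 0, -17, 0, 0, 0, 1],
    [0, 0, 0, 0, 0, 0, 1],
  ],
)

```text
time_s: 29.3
position: [0.6263, -0.1537, 0.1211]
tool_rot: [[-0.002, 1.0, 0.002], [1.0, 0.002, -0.001], [-0.001, 0.002, -1.0]]
ft_force: [0.0, 0.4, -0.1]
grip_width: 0.0857
gripper_force: 0.0
```

apply_moves(
  series=[
    [-12, -17, 0, 0, 0, 0, 1],
    [-21, -30, 0, 0, 0, 0, 1],
    [-25, -36, 0, 0, 0, 0, 1],
    [-25, -36, 0, 0, 0, 0, 1],
    [-25, -36, 0, 0, 0, 0, 1],
    [-18, -25, 0, 0, 0, 0, 1],
    [-10, -14, 0, 0, 0, 0, 1],
    [0, 0, 0, 0, 0, 0, 1],
    [0, 0, 0, 0, 0, 0, 1],
  ],
)

```text
time_s: 30.42
position: [0.4328, -0.2893, 0.1198]
tool_rot: [[-0.002, 1.0, -0.0], [1.0, 0.002, 0.0], [0.0, -0.0, -1.0]]
ft_force: [0.7, 0.2, 0.3]
grip_width: 0.0853
gripper_force: 0.0
```

apply_moves(
  series=[
    [0, 0, 25, 0, 0, 0, 1],
    [0, 0, 33, 0, 0, 0, 1],
    [0, 0, 28, 0, 0, 0, 1],
    [0, 0, 18, 0, 0, 0, 1],
    [0, 0, 10, 0, 0, 0, 1],
    [0, 0, 0, 0, 0, 0, 0],
    [0, 0, 0, 0, 0, 0, 0],
    [0, 0, 0, 0, 0, 0, 0],
    [0, 0, 0, 0, 0, 0, 0],
    [0, 0, 0, 0, 0, 0, 0],
    [0, 0, 0, 0, 0, 0, 0],
  ],
)

```text
time_s: 31.8
position: [0.4324, -0.29, 0.007]
tool_rot: [[-0.002, 1.0, 0.001], [1.0, 0.002, -0.001], [-0.001, 0.001, -1.0]]
ft_force: [-2.0, 0.9, 6.0]
grip_width: 0.0379
gripper_force: 39.5
```

apply_moves(
  series=[
    [0, 0, -10, 0, 0, 0, 0],
    [0, 0, -25, 0, 0, 0, 0],
    [0, 0, -35, 0, 0, 0, 0],
    [0, 0, -30, 0, 0, 0, 0],
    [3, 11, 0, 0, 0, 0, 0],
    [8, 27, 0, 0, 0, 0, 0],
    [11, 39, 0, 0, 0, 0, 0],
    [11, 39, 0, 0, 0, 0, 0],
    [11, 39, 0, 0, 0, 0, 0],
    [7, 27, 0, 0, 0, 0, 0],
    [3, 13, 0, 0, 0, 0, 0],
    [0, 0, 0, 0, 0, 0, 0],
  ],
)

```text
time_s: 33.3
position: [0.6275, -0.2346, 0.1043]
tool_rot: [[-0.003, 1.0, -0.002], [1.0, 0.003, 0.001], [0.001, -0.002, -1.0]]
ft_force: [-0.1, 0.1, -1.5]
grip_width: 0.0383
gripper_force: 40.5
```

apply_moves(
  series=[
    [0, 0, 25, 0, 0, 0, 0],
    [0, 0, 30, 0, 0, 0, 0],
    [0, 0, 22, 0, 0, 0, 0],
    [0, 0, 11, 0, 0, 0, 0],
    [0, 0, 6, 0, 0, 0, 0],
    [0, 0, 0, 0, 0, 0, 0],
    [0, 0, 0, 0, 0, 0, 0.65],
    [0, 0, 0, 0, 0, 0, 0.65],
    [0, 0, 0, 0, 0, 0, 0.65],
    [0, 0, -10, 0, 0, 0, 0.65],
    [0, 0, -30, 0, 0, 0, 0.65],
    [0, 0, -30, 0, 0, 0, 0.65],
  ],
)

```text
time_s: 34.8
position: [0.6271, -0.2355, 0.0836]
tool_rot: [[-0.002, 1.0, 0.0], [1.0, 0.002, -0.0], [-0.0, 0.0, -1.0]]
ft_force: [-0.0, 0.2, 0.7]
grip_width: 0.0552
gripper_force: 0.0
```

apply_moves(
  series=[
    [0, 0, -30, 0, 0, 0, 0.65],
    [0, -30, -30, 0, 0, 0, 0.65],
    [-20, -40, -20, 0, 0, 0, 0.65],
    [-20, -40, 0, 0, 0, 0, 0.65],
    [-20, -40, 0, 0, 0, 0, 0.65],
    [0, 0, 0, 0, 0, 0, 0.65],
    [0, 0, 0, 0, 0, 0, 0.65],
  ],
)

```text
time_s: 35.67
position: [0.4776, -0.2958, 0.1627]
tool_rot: [[-0.001, 1.0, 0.001], [1.0, 0.001, -0.001], [-0.001, 0.001, -1.0]]
ft_force: [1.7, 0.7, -0.4]
grip_width: 0.0556
gripper_force: 0.0
```

```bash
python3 - <<'E'
from rig import get_image
import cv2
from h import *
for n in("scene","top"):
    d=get_image(n);cv2.imwrite(f"pics/{n}9.png",d["frame"][:,:,::-1])
E
```

```text
(no output)
```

View pics/scene9.png

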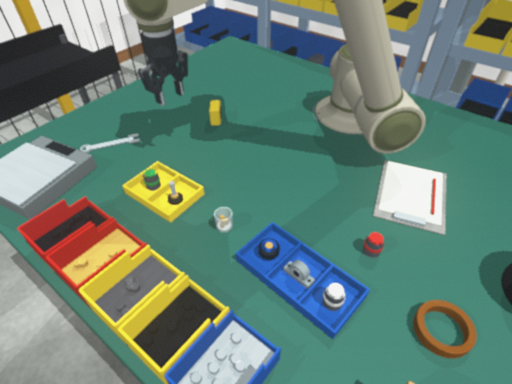

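View pics/top9.png

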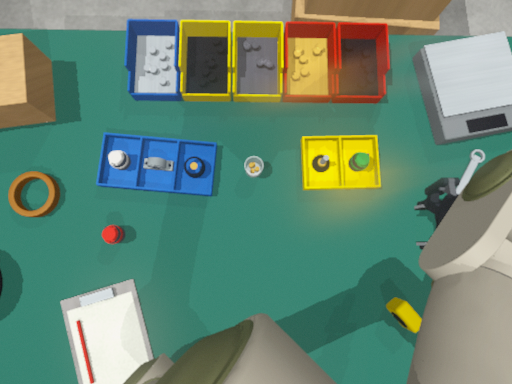

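All five parts stand upright and centred in their compartments. The red coupling (112,234) and the pot (254,167) have not moved.

```bash
python3 -c "
from rig import env
print(env.close_job())"
```

```text
the job is handed in; nothing more can be done
None
```

I handed the job in at about 36 s of the 125 s allowed: the last pictures show all five parts upright, each in its own compartment of the right tray, with the red-ringed coupling and the pot where they started; the hand-in returned no verdict.

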